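# Slide the top glass plate off the stack onto the light box

## Task

Press lightly (under 25 N) on the amber glass plate on top of the stack and slide it flat off the stack onto the light box, leaving the green plates in place. First push it home against the black stop bar with about 5 N, then along the bar against the brass side rail, again with about 5 N, and leave it square in that corner, touching both. Above 8 N against either one the glass edge chips; never tip the plate up, and leave everything else where it stands.

Things in the scene. Friction and masses are not known exactly. Their poses are not given: they have to be found in the camera images.
- top_plate: Top plate of the stack: amber glass, 100 x 100 x 6 mm, 0.1 to 0.2 kg, red band along its +y edge. Origin: centre of its underside; z up. It lies on three green plates in the rack. Glass slides easily on glass and on the light box (friction 0.10 to 0.15); its matt top face grips the fingertips better (0.45 to 0.65), so a 5 N push at its edge takes a press of 8 to 12 N.
- station: Fixed unit on the table: a blue light box with white top (+y end) and a grey plate rack (-y end). Origin on the table, z up; the unit's own axes, in mm, are used in all entries. Light box: top at z 40, x -85 to 95, y -41 to 240. Side rail on it: y -30 to 200, top at z 52. The plate's way from rack to stop runs along +y.
- rack (a point): Centre of the rack's floor (station 0, -93, 24). Cheeks with inner faces 52 mm to either side in x and a back wall 52 mm to -y rise to z 58; the rack is open to +y, where the light box's edge (y -41) holds back the green plates only. Four plates lie in it with 1 to 2 mm play; the top one spans z 42 to 48, its underside 2 mm above the light box.
- side_rail: Fixed brass rail on the light box, 230 x 10 x 12 mm, along the station's y. Origin on its face that looks to station -x, at station (75, 85, 46); axes as the station's. The plate's +x edge is to bear on this face.
- stop_bar: Black stop bar across the light box, 150 x 14 x 12 mm, with two small orange knobs to z 59; clamped. Its face looks to the rack (-y) and lies anywhere from station y 85 to 125. Origin on that face, at station x = 0, z = 47; axes as the station's. The plate's +y edge (red band) is to bear on this face.
- plate2: second plate from the top: green glass, 100 x 100 x 6 mm with a white band, in the rack under the top plate; origin at the centre of its underside
- plate3: third plate from the top: green glass, 100 x 100 x 6 mm with a white band, in the rack under the top plate; origin at the centre of its underside
- plate4: bottom plate: green glass, 100 x 100 x 6 mm with a white band, in the rack under the top plate; origin at the centre of its underside
- bottle_a: Bystander: clear bottle with blue cap, 70 mm diameter, 140 tall (mm); origin at the centre of its underside.
- bottle_b: Bystander: clear bottle with blue cap, 56 mm diameter, 110 tall (mm); origin at the centre of its underside.
- beaker: Bystander: empty glass beaker, 70 mm diameter, 90 tall (mm); origin at the centre of its underside.
- petri_dish: Bystander: clear closed dish, 90 mm diameter, 16 tall (mm); origin at the centre of its underside.
- stain_jar: Bystander: small jar with red cap, 34 mm diameter, 50 tall; it stands on the light box behind the stop bar; sizes in mm; origin at the centre of its underside.
Mind the look-alikes: they are no part of the job. Several things have the shape of the top_plate; the one meant has the colours described above.

How it is judged (in metres and radians):
On the way, in this order (a step that is already met when the one before it is completed fails the run):
1. the top plate has been slid clear of the stack and lies on the light box (y of top_plate in the frame of station above 0.012 m and z of top_plate in the frame of station below 0.0425 m and angle between top_plate's own z axis and vertical below 0.05 rad), for 0.1 s.
2. the plate is pressed home against the stop bar with 3 to 8 N (contact force between top_plate and stop_bar above 3 N), for 0.1 s.
3. the plate is pressed home against the side rail with 3 to 8 N (contact force between top_plate and side_rail above 3 N), for 0.1 s.
At the end, for the whole second after the job is handed in: The amber plate lies flat on the light box, at rest, its edges within 2.5 mm of the stop bar and of the side rail and square to them (0.05 rad); the stop bar is within 3 mm of its setting, the green plates within 6 mm of where they lay (in the rack), and every bystander within 20 mm of its place (x of top_plate in the frame of station above 0.0225 m and y of top_plate in the frame of stop_bar above -0.0525 m and z of top_plate in the frame of station between 0.038 and 0.0415 m and angle between top_plate's own z axis and vertical below 0.03 rad and angle between the y axis of top_plate and the y axis of station, either way round below 0.05 rad and distance of stop_bar from where it was at the start of the episode below 0.003 m and linear speed of top_plate below 0.01 m/s and distance of each of plate2, plate3, plate4 from where it was at the start of the episode below 0.006 m and distance of each of bottle_a, bottle_b, beaker, petri_dish, stain_jar from where it was at the start of the episode below 0.02 m); the robot touches nothing.
It fails at once if the fingers press on the glass plate with more than 25 N (contact force between the fingers and top_plate above 25 N).
It fails at once if the glass plate is tipped up (more than 0.2 rad) (angle between top_plate's own z axis and vertical above 0.2 rad).
It fails at once if the plate is pushed against the stop bar or the side rail with more than 8 N (contact force between top_plate and stop_bar above 8 N or contact force between top_plate and side_rail above 8 N).
It fails at once if a green plate is dragged or lifted more than 8 mm (distance of any of plate2, plate3, plate4 from where it was at the start of the episode above 0.008 m).
It fails at once if a bystander is shifted more than 25 mm (distance of any of bottle_a, bottle_b, beaker, petri_dish, stain_jar from where it was at the start of the episode above 0.025 m).
It also fails if it takes over 64 s, if anything falls off the work surface, if the arm or the gripper's body presses on something with over 40 N, if the wrist force passes 120 N, or if a joint passes its speed limit or range.

## Robot

A 6-joint arm with a two-finger parallel gripper is mounted at the origin on the work surface. World frame = base frame: x ahead of the robot, y to its left, z up, the work surface at z = 0. Lengths are in mm, angles in degrees, forces in N, time in s.
With the tool pointing down it reaches from about 350 to 850 mm from the base axis. Payload 8.1 kg.
Tool frame: the origin (TCP) lies between the finger pads; the fingertips stand 22 mm ahead of it and the grasp point (between the pads) lies 3 mm ahead of it; z points along the fingers, y is the line along which they close (so a half turn about z gives the same grasp; the last joint's range is limited). The gripper opens to 93 mm and grips with 3 to 60 N. Pads are 15 mm wide; open, the fingers measure 128 mm over their backs; the gripper's body (75 mm by 188 mm) begins 65 mm behind the grasp point.
Start: joints at [60.882, 7.471, 85.268, -0, 87.261, -4.893], TCP at [246.169, 547.18, 240.635] pointing down, gripper open.
Joint ranges: [-169.43, 169.43], [-51.17, 129.36], [1.28, 143.12], [-76.62, 256.62], [0, 156.53], [-152.29, 152.29]. Speed limits (degrees/s): [136.94, 136.94, 159.86, 180, 180, 180].

## Interface

Orientations are given as [roll, pitch, yaw] about the fixed x, y, z axes, in that order (R = Rz(yaw) Ry(pitch) Rx(roll)).
In Python, from station import sensors, cams, arm gives the robot as it stands.
- The arm moves only by the tool jog_arm, never from a script. Its argument "deltas" is a list of rows, each an object with "hand": the finger opening in cm, from 0 to 9.3; "xyz": the shift along the tool's x, y, z in cm, a list of three; "spin": the turn about the tool's z in rad. In form: [{"hand": hand, "xyz": [x, y, z], "spin": spin}, ...]. A call has 1 to 5 rows; each row shifts and turns the commanded pose from where the row before left it, along the tool's axes as they then stand; what a row does not reach is not made up. A row lasts 1/10 s, in which the tool goes at most 50 mm and 8.59 degrees, less where a joint would pass 70% of its speed; a pose out of reach is approached as far as the arm can. A call with a gripper value outside its range is refused whole. The fingers move at their own pace and stop on an object; "grip_force" is the grip in N (left out, the last holds). Time passes only in rows, so rows that do not move let the fingers close. It gives the time, the measured TCP pose, the force, the opening and the grip force at its end, in the units of the state.
- sensors.observe(): the state, without advancing time (a new reading comes with each control period).
- cams.get_image(name): name is "side" or "top" or "wrist"; returns a dict with "img" (400x640x3 uint8, red, green, blue), "K" (3x3 intrinsics, pixels), "extrinsics" (4x4, takes a point from world to camera coordinates). Camera axes: x right, y up, looking along -z (the intrinsics and any distortion apply to the point x, -y, -z); pixel columns grow to the right and rows downward; lengths in mm; the calibration is good to about 2 mm. A picture is of the moment at which its call begins. There is no depth.
- arm.close_job(): hands the job in; it is judged then, once.
Trained networks look in the newest picture that a camera, given by its name, has taken for a name from the list of things; names that differ only in an ending like _2 or _b are one class to them, and where a whole thing is asked for, a point or a joint stands for the part that bears it (a point fixed in the world has none). Each returns a list of dicts, best first, with "p" (0 to 1); they miss things now and then, are a little off and sometimes report something else, mostly with a low value. They report only what shows in the picture. A call takes as long as a camera call. They do not tell look-alikes from the thing itself.
- cams.search_frame(thing, camera): "bbox" ([left, top, width, height] in pixels, round what is visible of it).
- cams.cut_out(thing, camera): "pixels" (400x640 bool, what is visible of it) and "bbox" ([left, top, width, height] in pixels, round what is visible of it).
The state is a dict: "t": time; "qpos": joint angles; "qd": joint speeds; "effort": joint torques, N m; "position": TCP position; "eef_rot": TCP orientation; "ft_force": force on the tool from outside, world axes, zero at the start; "moment": the same for the moment, N m; "finger_gap": finger opening in mm; "grip_force": force on a finger pad.
Only numpy, scipy, OpenCV 4.12 (cv2) and the standard library are available. Lean on these libraries where they do the work, as an engineer would, in place of code of your own. Each camera call takes 0.05 s, during which the arm holds its last target. There are 200 camera calls.

## Working session

There is one attempt and no reset: what is moved stays moved. The work goes in short steps, Python scripts to look and compute and a tool call to move; the robot and the scene stay as the last step left them, time stands still between calls to the robot, and variables do not carry over. Pictures are saved under pics/ and viewed, at most 10 in all, crops included, and the job is handed in when it is done.

Besides the shell and the picture viewer there is one more tool, called in YAML: its name, and indented under it one key for each argument. jog_arm: Moves the arm, as the interface text tells. Its arguments: {"type":"object","properties":{"deltas":{"type":"array"},"grip_force":{"type":"number"}},"required":["deltas"]}

```bash
mkdir -p pics; ls; python3 - <<'E'
from station import sensors,cams,arm
import cv2,numpy as np
s=sensors.observe();print(s)
for n in ("top","side"):
    d=cams.get_image(n);cv2.imwrite(f"pics/{n}0.png",d["img"][:,:,::-1]);print(n,d["K"].tolist(),np.round(d["extrinsics"],4).tolist(),[k for k in d])
    for t in ("top_plate","station","stop_bar","side_rail","plate2","rack","stain_jar","bottle_a","beaker","petri_dish"):
        try: print(t,[(np.round(r["bbox"]).tolist(),round(r["p"],2)) for r in cams.search_frame(t,n)][:4])
        except Exception as e: print(t,e)
E
```

```text
pics
{'t': 0.0, 'qpos': array([ 6.08801956e+01,  7.51581562e+00,  8.53290399e+01,  2.11888538e-03,
        8.72623754e+01, -4.89278757e+00]), 'qd': array([-0.01364256,  0.05868466,  0.08216257,  0.12631324,  0.00723236,
        0.01988921]), 'effort': array([ 1.57692673e-03, -5.59833884e+01, -4.91771185e+01,  7.68517004e-02,
        3.54469148e-02, -2.03731556e-04]), 'position': array([245.91568081, 546.70291353, 239.58234447]), 'eef_rot': array([-1.79893340e+02, -1.12544458e-02,  1.55772869e+02]), 'ft_force': array([-0.920198  , -0.24460667,  0.02263856]), 'moment': array([ 0.02661596, -0.01882105,  0.01258931]), 'grip_force': 0.0, 'finger_gap': 92.89865475774799}
top [[426.63722945720053, 0.0, 319.7840638923834], [0.0, 426.63722945720053, 197.07015619960524], [0.0, 0.0, 1.0]] [[-0.0262, -0.9993, 0.026, 20.1868], [0.9919, -0.0227, 0.125, -527.3227], [-0.1244, 0.0291, 0.9918, -1114.507], [0.0, 0.0, 0.0, 1.0]] ['img', 'K', 'extrinsics']
top_plate [([346.0, 238.0, 52.0, 50.0], 0.89), ([353.0, 120.0, 45.0, 43.0], 0.77), ([331.0, 178.0, 45.0, 43.0], 0.76), ([393.0, 183.0, 41.0, 45.0], 0.
[... 630 characters left out ...]
 -1066.5886], [0.0, 0.0, 0.0, 1.0]] ['img', 'K', 'extrinsics']
top_plate [([253.0, 244.0, 40.0, 35.0], 0.89), ([325.0, 261.0, 40.0, 38.0], 0.88), ([370.0, 220.0, 39.0, 28.0], 0.67), ([307.0, 208.0, 39.0, 30.0], 0.63)]
station [([285.0, 151.0, 64.0, 102.0], 0.92)]
stop_bar [([290.0, 173.0, 40.0, 10.0], 0.81)]
side_rail [([330.0, 162.0, 17.0, 43.0], 0.69), ([262.0, 114.0, 19.0, 25.0], 0.37)]
plate2 []
rack [([282.0, 152.0, 70.0, 99.0], 0.6), ([353.0, 306.0, 24.0, 34.0], 0.48)]
stain_jar [([298.0, 146.0, 10.0, 20.0], 0.54)]
bottle_a [([400.0, 273.0, 34.0, 45.0], 0.97), ([353.0, 304.0, 24.0, 32.0], 0.76)]
beaker [([262.0, 112.0, 18.0, 28.0], 0.68)]
petri_dish [([294.0, 118.0, 20.0, 15.0], 0.85)]
```

```bash
python3 - <<'E'
import cv2
a=cv2.imread("pics/top0.png");cv2.imwrite("pics/topc.png",cv2.resize(a[110:300,200:500],None,fx=2.66,fy=2.66,interpolation=3))
b=cv2.imread("pics/side0.png");cv2.imwrite("pics/sidec.png",cv2.resize(b[100:320,240:450],None,fx=2.7,fy=2.7,interpolation=3))
E
```

```text
(no output)
```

View pics/topc.png

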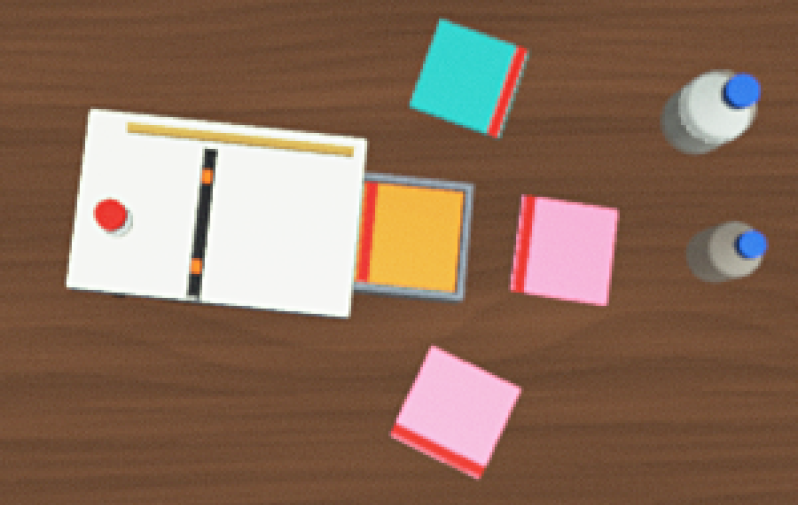

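View pics/sidec.png

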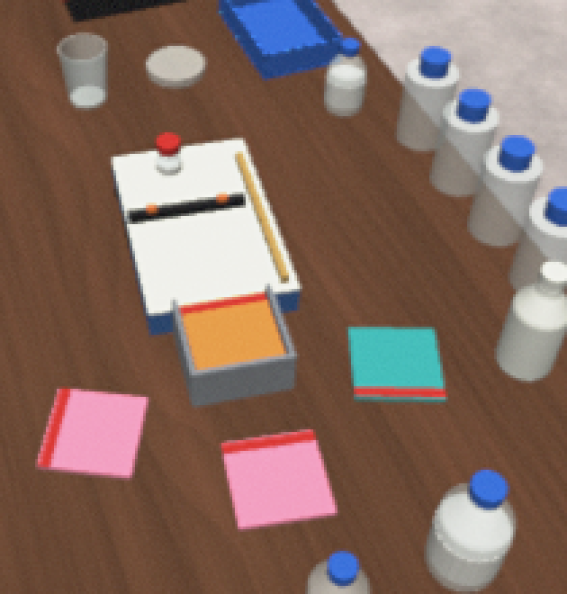

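The plate wanted is the amber one, top pixel (356,197), in the grey rack. The look-alikes are the teal plate at (376,139) and the pink ones at (412,204) and (371,265). The rail is at the upper side (+x world) and the stop bar at about (276,194). The jar is at (241,190), behind the bar.

```bash
cat > h.py <<'E'
import numpy as np,cv2
from scipy.optimize import least_squares
F=np.diag([1,-1,-1.])
def proj(P,d):
    E=d["extrinsics"];c=(np.atleast_2d(P)@E[:3,:3].T+E[:3,3])@F@d["K"].T
    return c[:,:2]/c[:,2:]
def back(uv,z,d):
    E=d["extrinsics"];uv=np.atleast_2d(uv)
    r=np.c_[uv,np.ones(len(uv))]@np.linalg.inv(d["K"]).T@F@E[:3,:3]
    o=-E[:3,:3].T@E[:3,3]
    return o+r*((z-o[2])/r[:,2])[:,None]
def tow(p,S):  # station->world ; S=(x,y,deg)
    a=np.radians(S[2]);p=np.atleast_2d(p).astype(float);R=np.array([[np.cos(a),-np.sin(a)],[np.sin(a),np.cos(a)]])
    o=p.copy();o[:,:2]=p[:,:2]@R.T+S[:2];return o
def tos(p,S):
    a=np.radians(S[2]);p=np.atleast_2d(p).astype(float);R=np.array([[np.cos(a),-np.sin(a)],[np.sin(a),np.cos(a)]])
    o=p.copy();o[:,:2]=(p[:,:2]-S[:2])@R;return o
E
python3 - <<'E'
from h import *
from station import cams
C=np.array([[95,240,40],[95,-41,40],[-85,-41,40],[-85,240,40.]])
px={"top":np.array([[90,110],[366,139],[350,317],[68,288.]])/2.66+[200,110],
"side":np.array([[243,140],[298,291],[149,319],[112,157.]])/2.7+[240,100]}
ds={n:cams.get_image(n) for n in px}
for use in (["top"],["side"],["top","side"]):
    f=lambda S:np.concatenate([(proj(tow(C,S),ds[n])-px[n]).ravel() for n in use])
    r=least_squares(f,[500,300,0],x_scale=[100,100,10]);print(use,r.x,np.round(r.fun,1))
S=r.x
d=ds["top"]
for nm,p,z in (("bar face low",(199,298),52),("bar face up",(214,150),52),("plate ctr",(412,236),48),("pl corner",(357,281),48),("p",(463,190),48),("p",(460,293),48),("p",(367,182),48)):
    print(nm,np.round(tos(back(np.array(p)/2.66+[200,110],z,d),S),1))
w=cams.get_image("wrist");cv2.imwrite("pics/w0.png",w["img"][:,:,::-1]);print(w["K"].tolist(),np.round(w["extrinsics"],3).tolist())
print(proj(tow(C,S),w))
E
```

```text
['top'] [530.85434126   9.09158414  -7.17268449] [ 0.2  0.4  0.1  0.2 -0.2 -0.4 -0.  -0.2]
['side'] [526.50857064   2.19667623  -7.85937239] [ 0.   0.1  0.7  0.2 -0.6 -0.8 -0.2  0.7]
['top', 'side'] [529.49816615   7.47021363  -7.42392209] [ 1.   0.5  0.9  0.7  0.2  0.2  0.5 -0.1 -0.3 -1.   0.9 -1.4 -0.  -2.2
 -0.3 -0.2]
bar face low [[-82.3 110.1  52. ]]
bar face up [[ 66.5 112.4  52. ]]
plate ctr [[  1.8 -93.5  48. ]]
pl corner [[-48.8 -43.3  48. ]]
p [[  53.7 -140.3   48. ]]
p [[ -49.9 -146.4   48. ]]
p [[ 51.4 -43.4  48. ]]
[[288.39464332565643, 0.0, 318.28076835611347], [0.0, 288.39464332565643, 197.32364483134148], [0.0, 0.0, 1.0]] [[0.41, 0.912, 0.0, -599.43], [-0.88, 0.396, -0.264, 31.493], [-0.24, 0.108, 0.965, -391.375], [0.0, 0.0, 0.0, 1.0]]
[[248.03590192 472.45136995]
 [ 97.78541331 505.47980944]
 [ 43.50592645 431.84148826]
 [206.64314784 391.82267175]]
```

jog_arm:
  deltas:
    - {"hand":4.0,"xyz":[0,0,0],"spin":0.14}
    - {"hand":4.0,"xyz":[0,0,0],"spin":0.14}
    - {"hand":4.0,"xyz":[0,0,0],"spin":0.14}
    - {"hand":4.0,"xyz":[0,0,0],"spin":0.14}
    - {"hand":4.0,"xyz":[0,0,0],"spin":0.14}

```text
t: 1.75
position: [246.2, 547.2, 240.6]
eef_rot: [-180.0, 0.0, 115.3]
ft_force: [-0.4, -0.9, 0.2]
finger_gap: 57.2
grip_force: 0.0
```

jog_arm:
  deltas:
    - {"hand":4.0,"xyz":[0,0,0],"spin":0.14}
    - {"hand":4.0,"xyz":[0,0,0],"spin":0.14}
    - {"hand":4.0,"xyz":[0,0,0],"spin":0.14}
    - {"hand":4.0,"xyz":[0,0,0],"spin":0.14}
    - {"hand":4.0,"xyz":[0,0,0],"spin":0.018}

```text
t: 2.25
position: [246.2, 547.2, 240.6]
eef_rot: [180.0, 0.0, 82.4]
ft_force: [-0.3, 0.5, -0.8]
finger_gap: 39.5
grip_force: 0.0
```

jog_arm:
  deltas:
    - {"hand":4.0,"xyz":[-3.7,2.2,0],"spin":0}
    - {"hand":4.0,"xyz":[-3.7,2.2,0],"spin":0}
    - {"hand":4.0,"xyz":[-3.7,2.2,0],"spin":0}
    - {"hand":4.0,"xyz":[-3.7,2.2,0],"spin":0}
    - {"hand":4.0,"xyz":[-3.7,2.2,0],"spin":0}

```text
t: 2.75
position: [331.6, 348.0, 240.8]
eef_rot: [180.0, -0.0, 82.8]
ft_force: [0.4, 0.3, -0.4]
finger_gap: 40.0
grip_force: 0.0
```

jog_arm:
  deltas:
    - {"hand":4.0,"xyz":[-3.7,2.2,0],"spin":0}
    - {"hand":4.0,"xyz":[-3.7,2.2,0],"spin":0}
    - {"hand":4.0,"xyz":[-3.7,2.2,0],"spin":0}
    - {"hand":4.0,"xyz":[-3.7,2.2,0],"spin":0}
    - {"hand":4.0,"xyz":[-3.7,2.2,0],"spin":0}

```text
t: 3.25
position: [416.8, 150.2, 241.0]
eef_rot: [180.0, -0.0, 82.8]
ft_force: [0.5, 0.3, -1.2]
finger_gap: 40.1
grip_force: 0.0
```

jog_arm:
  deltas:
    - {"hand":4.0,"xyz":[-4.2,2.5,0],"spin":0}
    - {"hand":4.0,"xyz":[-4.2,2.5,0],"spin":0}
    - {"hand":4.0,"xyz":[-4.2,2.5,0],"spin":0}
    - {"hand":4.0,"xyz":[-4.2,2.5,0],"spin":0}
    - {"hand":4.0,"xyz":[-4.2,2.5,0],"spin":0}

```text
t: 3.75
position: [513.6, -74.8, 240.9]
eef_rot: [180.0, -0.0, 82.8]
ft_force: [0.1, 1.4, -0.3]
finger_gap: 40.1
grip_force: 0.0
```

```bash
python3 - <<'E'
from h import *
from station import cams,sensors
import time
w=cams.get_image("wrist");w=cams.get_image("wrist");cv2.imwrite("pics/w1.png",w["img"][:,:,::-1]);np.savez("w1.npz",**w)
s=sensors.observe();S=(530.4,8.5,-7.3)
print(s["position"],s["eef_rot"],tos(s["position"],S),s["ft_force"])
P=np.array([[95,240,40],[95,-41,40],[-85,-41,40],[-85,240,40.],[75,200,52],[75,-30,52],[0,111,53],[50,-43,48],[-50,-43,48],[-50,-143,48],[50,-143,48]])
print(np.round(proj(tow(P,S),w)))
E
```

```text
[514.12219582 -77.79009668 240.28648548] [1.79985413e+02 9.69251043e-02 8.24689861e+01] [[ -5.18144614 -87.65900017 240.28648548]] [-0.64686898  0.70081329  0.74024508]
[[ 425. -175.]
 [ 402.  138.]
 [ 249.  138.]
 [ 228. -175.]
 [ 403. -131.]
 [ 388.  128.]
 [ 321.  -17.]
 [ 365.  140.]
 [ 278.  140.]
 [ 281.  222.]
 [ 361.  222.]]
```

View pics/w1.png

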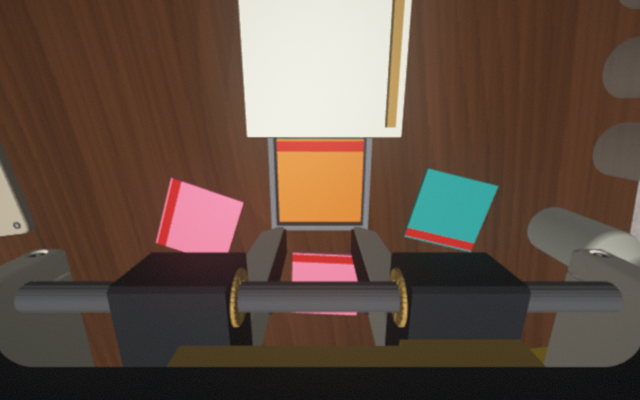

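The wrist view shows the amber plate in the rack, cols 278-363 and rows 140-222. The light box edge is at row 136 and the rail at col 390, all within 2 px of prediction. I'll descend over it.

jog_arm:
  deltas:
    - {"hand":4.0,"xyz":[0,0.5,3.5],"spin":0}
    - {"hand":4.0,"xyz":[0,0,4.0],"spin":0}
    - {"hand":4.0,"xyz":[0,0,4.0],"spin":0}
    - {"hand":4.0,"xyz":[0,0,3.0],"spin":0}
    - {"hand":4.0,"xyz":[0,0,1.5],"spin":0}

```text
t: 4.35
position: [515.8, -72.2, 77.4]
eef_rot: [-179.7, -0.0, 82.7]
ft_force: [-0.8, -0.2, 0.1]
finger_gap: 40.2
grip_force: 0.0
```

jog_arm:
  deltas:
    - {"hand":4.0,"xyz":[0,0,0.4],"spin":0}
    - {"hand":4.0,"xyz":[0,0,0.1],"spin":0}
    - {"hand":4.0,"xyz":[0,0,0],"spin":0}
    - {"hand":4.0,"xyz":[0,0,0],"spin":0}
    - {"hand":4.0,"xyz":[0,0,0],"spin":0}

```text
t: 4.85
position: [519.0, -73.5, 77.0]
eef_rot: [179.9, 0.0, 82.6]
ft_force: [-0.2, 0.0, -0.3]
finger_gap: 39.9
grip_force: 0.0
```

```bash
python3 - <<'E'
from h import *
from station import cams,sensors
for i in range(4):
    s=sensors.observe();print(np.round(s["position"],2),s["eef_rot"],np.round(s["ft_force"],2),tos(s["position"],(530.4,9.5,-7.4)));cams.get_image("wrist")
E
```

```text
[518.99 -73.52  77.04] [1.79868272e+02 1.43101843e-02 8.25605815e+01] [-0.2   0.02 -0.34] [[ -0.62282334 -83.80207419  77.03564796]]
[518.77 -73.48  76.75] [1.79895077e+02 1.12262261e-02 8.25575245e+01] [ 1.21 -0.65 -0.21] [[ -0.84461773 -83.79036365  76.74666957]]
[518.56 -73.45  76.47] [1.79922258e+02 1.04958497e-02 8.25531412e+01] [-0.51  0.2  -0.34] [[ -1.05574793 -83.78535856  76.46991803]]
[518.38 -73.38  76.21] [1.79947656e+02 5.34853832e-03 8.25564633e+01] [-0.44  0.17  1.02] [[ -1.24375876 -83.73375446  76.20607151]]
```

jog_arm:
  deltas:
    - {"hand":4.0,"xyz":[-0.5,0,0.4],"spin":0}
    - {"hand":4.0,"xyz":[0,0.05,0.1],"spin":0}
    - {"hand":4.0,"xyz":[0,0,0.05],"spin":0}
    - {"hand":4.0,"xyz":[0,0,0],"spin":0}
    - {"hand":4.0,"xyz":[0,0,0],"spin":0}

```text
t: 5.55
position: [518.1, -78.4, 70.3]
eef_rot: [180.0, 0.0, 82.5]
ft_force: [0.2, -0.7, 2.6]
finger_gap: 39.8
grip_force: 1.4
```

jog_arm:
  deltas:
    - {"hand":4.0,"xyz":[0,0,0.05],"spin":0}
    - {"hand":4.0,"xyz":[0,0,0],"spin":0}

```text
t: 5.75
position: [518.4, -78.4, 70.3]
eef_rot: [179.9, 0.0, 82.6]
ft_force: [-0.2, 0.2, 6.1]
finger_gap: 40.2
grip_force: 2.9
```

jog_arm:
  deltas:
    - {"hand":4.0,"xyz":[0,0,0.05],"spin":0}
    - {"hand":4.0,"xyz":[0,0,0],"spin":0}

```text
t: 5.95
position: [518.8, -78.5, 70.3]
eef_rot: [179.9, 0.0, 82.6]
ft_force: [-0.5, -0.5, 8.7]
finger_gap: 40.1
grip_force: 4.3
```

jog_arm:
  deltas:
    - {"hand":4.0,"xyz":[0.2,0,0.03],"spin":0}
    - {"hand":4.0,"xyz":[0.5,0,0],"spin":0}
    - {"hand":4.0,"xyz":[0.5,0,0],"spin":0}
    - {"hand":4.0,"xyz":[0.5,0,0],"spin":0}

```text
t: 6.35
position: [521.3, -61.6, 70.3]
eef_rot: [179.9, 0.0, 82.6]
ft_force: [-0.8, -0.8, 9.5]
finger_gap: 40.4
grip_force: 4.9
```

jog_arm:
  deltas:
    - {"hand":4.0,"xyz":[0.5,0,0],"spin":0}
    - {"hand":4.0,"xyz":[0.5,0,0],"spin":0}
    - {"hand":4.0,"xyz":[0.5,0,0],"spin":0}
    - {"hand":4.0,"xyz":[0.5,0,0],"spin":0}

```text
t: 6.75
position: [523.9, -41.7, 70.2]
eef_rot: [179.9, 0.0, 82.6]
ft_force: [-0.8, -0.5, 9.8]
finger_gap: 39.9
grip_force: 4.7
```

jog_arm:
  deltas:
    - {"hand":4.0,"xyz":[0.5,0,0],"spin":0}
    - {"hand":4.0,"xyz":[0.5,0,0],"spin":0}
    - {"hand":4.0,"xyz":[0.5,0,0],"spin":0}
    - {"hand":4.0,"xyz":[0.5,0,0],"spin":0}

```text
t: 7.15
position: [526.3, -21.8, 70.0]
eef_rot: [179.9, 0.0, 82.6]
ft_force: [0.3, -1.4, 6.9]
finger_gap: 39.6
grip_force: 3.6
```

jog_arm:
  deltas:
    - {"hand":4.0,"xyz":[0.4,0,0.03],"spin":0}
    - {"hand":4.0,"xyz":[0.4,0,0.02],"spin":0}
    - {"hand":4.0,"xyz":[0.4,0,0],"spin":0}

```text
t: 7.45
position: [528.0, -9.9, 69.7]
eef_rot: [179.9, 0.0, 82.6]
ft_force: [-0.5, 0.1, 7.2]
finger_gap: 39.9
grip_force: 4.2
```

jog_arm:
  deltas:
    - {"hand":4.0,"xyz":[0.4,0,0.03],"spin":0}
    - {"hand":4.0,"xyz":[0.4,0,0.03],"spin":0}
    - {"hand":4.0,"xyz":[0.4,0,0.03],"spin":0}
    - {"hand":4.0,"xyz":[0.4,0,0],"spin":0}

```text
t: 7.85
position: [530.4, 5.9, 69.4]
eef_rot: [179.8, 0.0, 82.6]
ft_force: [-1.1, -1.1, 12.6]
finger_gap: 40.2
grip_force: 6.2
```

jog_arm:
  deltas:
    - {"hand":4.0,"xyz":[0.4,0,0.03],"spin":0}
    - {"hand":4.0,"xyz":[0.4,0,0.03],"spin":0}
    - {"hand":4.0,"xyz":[0.4,0,0],"spin":0}

```text
t: 8.15
position: [532.4, 17.8, 69.2]
eef_rot: [179.8, 0.0, 82.6]
ft_force: [-2.7, -1.1, 15.7]
finger_gap: 39.9
grip_force: 7.2
```

jog_arm:
  deltas:
    - {"hand":4.0,"xyz":[0.4,0,0],"spin":0}
    - {"hand":4.0,"xyz":[0.4,0,0],"spin":0}
    - {"hand":4.0,"xyz":[0.4,0,0],"spin":0}

```text
t: 8.45
position: [533.3, 29.8, 68.3]
eef_rot: [179.8, -0.0, 82.6]
ft_force: [0.1, -1.1, 10.9]
finger_gap: 40.1
grip_force: 5.1
```

jog_arm:
  deltas:
    - {"hand":4.0,"xyz":[0.3,0,0],"spin":0}
    - {"hand":4.0,"xyz":[0,0,0],"spin":0}

```text
t: 8.65
position: [533.7, 33.2, 68.3]
eef_rot: [179.9, -0.0, 82.6]
ft_force: [0.6, 1.3, 10.7]
finger_gap: 39.8
grip_force: 5.1
```

```bash
python3 - <<'E'
from h import *
from station import cams,sensors
w=cams.get_image("wrist");s=sensors.observe()
cv2.imwrite("pics/w2.png",w["img"][:,:,::-1]);np.savez("w2.npz",**w)
d=cams.get_image("top");cv2.imwrite("pics/t2.png",d["img"][:,:,::-1])
print(s["position"],s["ft_force"],tos(s["position"],(530.4,9.5,-7.4)))
E
```

```text
[533.65546518  33.14057279  68.26813496] [0.28501402 0.92296753 9.66668365] [[ 0.18354926 23.86296388 68.26813496]]
```

View pics/w2.png

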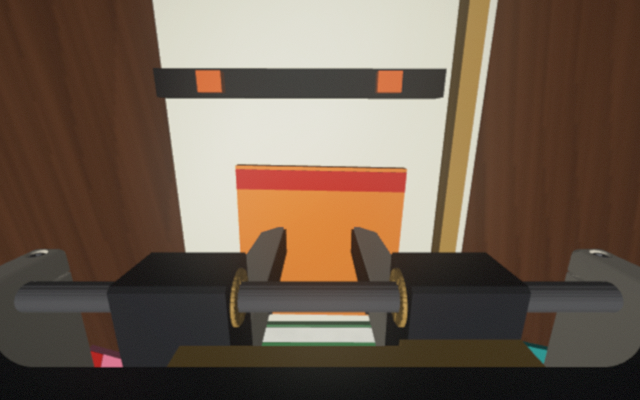

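The plate has dropped onto the light box. Its front edge is at row 166 (cols 237-406), the bar's foot at row 98, the rail at col ~440 and the plate's +x edge at col ~403.

```bash
python3 - <<'E'
from h import *
w=dict(np.load("w2.npz"));S=(530.4,9.5,-7.4)
for n,uv,z in (("plL",(237,166),46),("plR",(406,168),46),("barL foot",(158,98),40.5),("barR foot",(443,97),40.5),("rail foot a",(432,250),40),("rail foot b",(450,100),40),("pl right",(401,250),46)):
    print(n,np.round(tos(back(uv,z,w),S),1))
E
```

```text
plL [[-47.   69.6  46. ]]
plR [[51.9 68.3 46. ]]
barL foot [[-90.6 107.7  40.5]]
barR foot [[ 71.5 108.1  40.5]]
rail foot a [[75.2 12.9 40. ]]
rail foot b [[ 75.9 106.5  40. ]]
pl right [[53.  15.9 46. ]]
```

jog_arm:
  deltas:
    - {"hand":4.0,"xyz":[0.3,0,0.02],"spin":0}
    - {"hand":4.0,"xyz":[0.5,0,0],"spin":0}
    - {"hand":4.0,"xyz":[0.5,0,0],"spin":0}
    - {"hand":4.0,"xyz":[0.5,0,0],"spin":0}
    - {"hand":4.0,"xyz":[0.5,0,0],"spin":0}

```text
t: 9.25
position: [536.8, 55.7, 68.3]
eef_rot: [179.8, -0.0, 82.6]
ft_force: [-0.1, -1.4, 11.4]
finger_gap: 40.2
grip_force: 5.6
```

jog_arm:
  deltas:
    - {"hand":4.0,"xyz":[0.4,0,0],"spin":0}
    - {"hand":4.0,"xyz":[0.3,0,0],"spin":0}
    - {"hand":4.0,"xyz":[0.2,0,0],"spin":0}
    - {"hand":4.0,"xyz":[0.1,0,0],"spin":0}

```text
t: 9.65
position: [538.1, 65.6, 68.3]
eef_rot: [179.8, -0.0, 82.6]
ft_force: [-0.1, -0.5, 11.8]
finger_gap: 39.8
grip_force: 5.6
```

jog_arm:
  deltas:
    - {"hand":4.0,"xyz":[0.1,0,0],"spin":0}
    - {"hand":4.0,"xyz":[0.1,0,0],"spin":0}

```text
t: 9.85
position: [538.4, 67.5, 68.3]
eef_rot: [179.8, -0.0, 82.6]
ft_force: [-0.5, -1.4, 12.2]
finger_gap: 40.1
grip_force: 5.6
```

jog_arm:
  deltas:
    - {"hand":4.0,"xyz":[0.08,0,0],"spin":0}
    - {"hand":4.0,"xyz":[0.07,0,0],"spin":0}

```text
t: 10.05
position: [538.6, 69.0, 68.3]
eef_rot: [179.8, -0.0, 82.6]
ft_force: [0.2, -0.7, 12.1]
finger_gap: 39.6
grip_force: 5.6
```

jog_arm:
  deltas:
    - {"hand":4.0,"xyz":[0.05,0,0],"spin":0}
    - {"hand":4.0,"xyz":[0.05,0,0],"spin":0}

```text
t: 10.25
position: [538.7, 69.9, 68.3]
eef_rot: [179.8, -0.0, 82.6]
ft_force: [-1.4, -1.1, 11.4]
finger_gap: 39.8
grip_force: 5.6
```

jog_arm:
  deltas:
    - {"hand":4.0,"xyz":[0.05,0,0],"spin":0}
    - {"hand":4.0,"xyz":[0,0,0],"spin":0}

```text
t: 10.45
position: [538.7, 70.3, 68.3]
eef_rot: [179.8, -0.0, 82.6]
ft_force: [-0.4, -1.4, 11.6]
finger_gap: 40.0
grip_force: 5.6
```

jog_arm:
  deltas:
    - {"hand":4.0,"xyz":[0.05,0,0],"spin":0}
    - {"hand":4.0,"xyz":[0,0,0],"spin":0}

```text
t: 10.65
position: [538.8, 70.5, 68.3]
eef_rot: [179.8, 0.0, 82.6]
ft_force: [-1.5, -3.1, 11.7]
finger_gap: 40.3
grip_force: 5.7
```

jog_arm:
  deltas:
    - {"hand":4.0,"xyz":[0.05,0,0],"spin":0}
    - {"hand":4.0,"xyz":[0,0,0],"spin":0}

```text
t: 10.85
position: [538.8, 70.7, 68.3]
eef_rot: [179.8, 0.1, 82.6]
ft_force: [0.2, -5.0, 11.6]
finger_gap: 40.1
grip_force: 5.8
```

jog_arm:
  deltas:
    - {"hand":4.0,"xyz":[0.04,0,0],"spin":0}
    - {"hand":4.0,"xyz":[0,0,0],"spin":0}

```text
t: 11.05
position: [538.9, 70.8, 68.3]
eef_rot: [179.8, 0.1, 82.6]
ft_force: [-0.7, -5.7, 11.9]
finger_gap: 40.4
grip_force: 5.9
```

jog_arm:
  deltas:
    - {"hand":4.0,"xyz":[0.02,0,0],"spin":0}
    - {"hand":4.0,"xyz":[0,0,0],"spin":0}
    - {"hand":4.0,"xyz":[0,0,0],"spin":0}

```text
t: 11.35
position: [538.9, 70.9, 68.3]
eef_rot: [179.8, 0.1, 82.6]
ft_force: [-1.0, -6.1, 13.0]
finger_gap: 40.2
grip_force: 5.9
```

jog_arm:
  deltas:
    - {"hand":4.0,"xyz":[-0.06,0,0],"spin":0}
    - {"hand":4.0,"xyz":[0,0,0],"spin":0}
    - {"hand":4.0,"xyz":[0,0.1,0],"spin":0}
    - {"hand":4.0,"xyz":[0,0.2,0],"spin":0}
    - {"hand":4.0,"xyz":[0,0.2,0],"spin":0}

```text
t: 11.85
position: [543.5, 70.2, 68.3]
eef_rot: [179.9, 0.0, 82.6]
ft_force: [-2.2, -4.1, 13.3]
finger_gap: 40.0
grip_force: 6.5
```

jog_arm:
  deltas:
    - {"hand":4.0,"xyz":[0,0.2,0],"spin":0}
    - {"hand":4.0,"xyz":[0,0.3,0],"spin":0}
    - {"hand":4.0,"xyz":[0,0.2,0],"spin":0}

```text
t: 12.15
position: [550.5, 69.3, 68.2]
eef_rot: [179.9, 0.0, 82.6]
ft_force: [-2.3, -4.1, 12.8]
finger_gap: 40.1
grip_force: 6.5
```

jog_arm:
  deltas:
    - {"hand":4.0,"xyz":[-0.04,0.2,0],"spin":0}
    - {"hand":4.0,"xyz":[0,0.2,0],"spin":0}
    - {"hand":4.0,"xyz":[0,0.1,0],"spin":0}
    - {"hand":4.0,"xyz":[0,0.1,0],"spin":0}

```text
t: 12.55
position: [556.4, 68.4, 68.3]
eef_rot: [179.9, 0.0, 82.6]
ft_force: [-2.2, -2.0, 12.4]
finger_gap: 40.2
grip_force: 6.3
```

jog_arm:
  deltas:
    - {"hand":4.0,"xyz":[0,0.08,0],"spin":0}
    - {"hand":4.0,"xyz":[0,0.05,0],"spin":0}

```text
t: 12.75
position: [557.7, 68.3, 68.3]
eef_rot: [179.9, 0.0, 82.6]
ft_force: [-2.4, -1.3, 12.9]
finger_gap: 40.1
grip_force: 6.3
```

jog_arm:
  deltas:
    - {"hand":4.0,"xyz":[0,0.05,0],"spin":0}
    - {"hand":4.0,"xyz":[0,0.05,0],"spin":0}

```text
t: 12.95
position: [558.6, 68.1, 68.3]
eef_rot: [179.9, 0.0, 82.6]
ft_force: [-1.9, -2.3, 12.5]
finger_gap: 40.0
grip_force: 6.2
```

jog_arm:
  deltas:
    - {"hand":4.0,"xyz":[0,0.05,0],"spin":0}
    - {"hand":4.0,"xyz":[0,0.05,0],"spin":0}

```text
t: 13.15
position: [559.6, 68.0, 68.3]
eef_rot: [179.9, 0.0, 82.6]
ft_force: [-1.6, -2.6, 12.5]
finger_gap: 40.2
grip_force: 6.2
```

jog_arm:
  deltas:
    - {"hand":4.0,"xyz":[0,0.05,0],"spin":0}
    - {"hand":4.0,"xyz":[0,0,0],"spin":0}

```text
t: 13.35
position: [560.2, 67.9, 68.3]
eef_rot: [179.9, 0.0, 82.6]
ft_force: [-2.1, -0.9, 11.4]
finger_gap: 39.9
grip_force: 6.1
```

jog_arm:
  deltas:
    - {"hand":4.0,"xyz":[0,0.05,0],"spin":0}
    - {"hand":4.0,"xyz":[0,0,0],"spin":0}

```text
t: 13.55
position: [560.6, 67.8, 68.3]
eef_rot: [179.9, 0.0, 82.6]
ft_force: [-0.9, -1.6, 12.1]
finger_gap: 40.1
grip_force: 6.1
```

jog_arm:
  deltas:
    - {"hand":4.0,"xyz":[0,0.05,0],"spin":0}
    - {"hand":4.0,"xyz":[0,0.05,0],"spin":0}

```text
t: 13.75
position: [561.2, 67.8, 68.3]
eef_rot: [179.9, 0.0, 82.6]
ft_force: [-5.6, -1.6, 15.7]
finger_gap: 39.7
grip_force: 8.0
```

jog_arm:
  deltas:
    - {"hand":4.0,"xyz":[0,0.05,0],"spin":0}
    - {"hand":4.0,"xyz":[0,0,0],"spin":0}

```text
t: 13.95
position: [561.2, 67.8, 68.3]
eef_rot: [180.0, 0.0, 82.6]
ft_force: [-6.7, -1.8, 16.6]
finger_gap: 40.0
grip_force: 8.3
```

jog_arm:
  deltas:
    - {"hand":4.0,"xyz":[0,0,0],"spin":0}
    - {"hand":4.0,"xyz":[0,0,0],"spin":0}

```text
t: 14.15
position: [561.2, 67.8, 68.3]
eef_rot: [180.0, 0.0, 82.6]
ft_force: [-6.3, -1.2, 16.2]
finger_gap: 40.2
grip_force: 8.3
```

jog_arm:
  deltas:
    - {"hand":4.0,"xyz":[0,0,-0.06],"spin":0}
    - {"hand":4.0,"xyz":[0,0,-0.06],"spin":0}
    - {"hand":4.0,"xyz":[0,0,-0.06],"spin":0}
    - {"hand":4.0,"xyz":[0,0,-0.08],"spin":0}
    - {"hand":4.0,"xyz":[0,0,-0.1],"spin":0}

```text
t: 14.65
position: [560.4, 68.0, 69.6]
eef_rot: [-179.9, 0.0, 82.6]
ft_force: [-0.5, -0.2, 0.3]
finger_gap: 39.9
grip_force: 0.0
```

jog_arm:
  deltas:
    - {"hand":4.0,"xyz":[0,0,-0.5],"spin":0}
    - {"hand":4.0,"xyz":[0,0,-2],"spin":0}
    - {"hand":4.0,"xyz":[-1,0,-4],"spin":0}
    - {"hand":4.0,"xyz":[-3,0,-4],"spin":0}
    - {"hand":4.0,"xyz":[-3,0,-3],"spin":0}

```text
t: 15.15
position: [552.4, -1.7, 208.3]
eef_rot: [179.9, -0.0, 82.6]
ft_force: [0.3, -0.4, 1.0]
finger_gap: 40.0
grip_force: 0.0
```

```bash
python3 - <<'E'
from h import *
from station import cams,sensors
w=cams.get_image("wrist");s=sensors.observe();S=(530.4,9.5,-7.4)
cv2.imwrite("pics/w3.png",w["img"][:,:,::-1]);np.savez("w3.npz",**w)
d=cams.get_image("top");cv2.imwrite("pics/t3.png",cv2.resize(d["img"][130:240,210:400,::-1],None,fx=4,fy=4,interpolation=3))
print(s["position"],s["ft_force"])
P=[[25,60,46],[75,110,46],[-25,110,46],[75,10,46],[-25,10,46]];print(proj(tow(P,S),w).round())
E
```

```text
[554.27129817  -6.27578878 213.76385815] [ 2.35718235 -3.39067927  4.09055057]
[[320. 123.]
 [370.  70.]
 [269.  70.]
 [366. 171.]
 [273. 170.]]
```

View pics/w3.png

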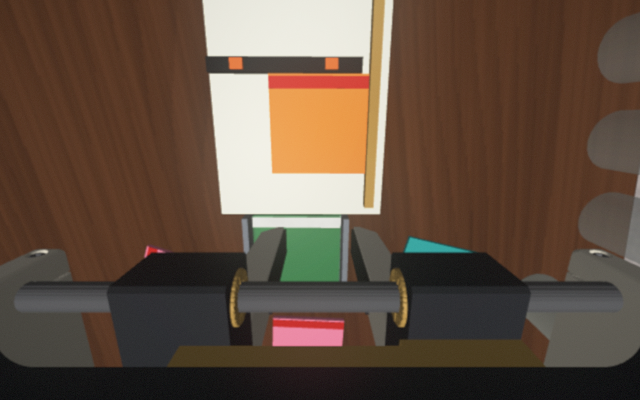

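View pics/t3.png

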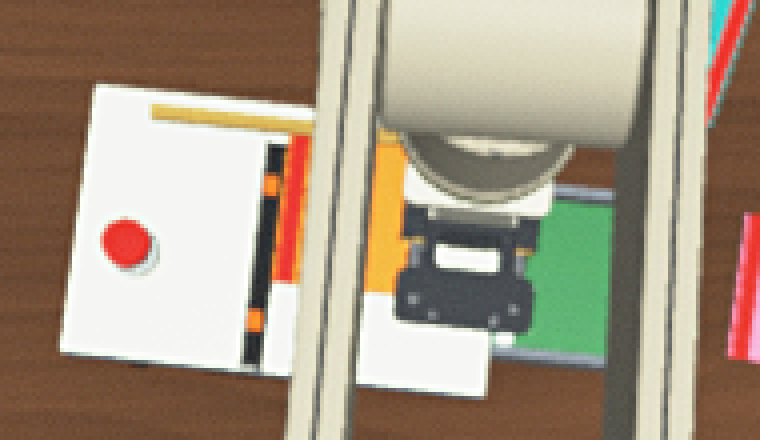

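The plate sits in the corner by rail and bar: wrist cols 269-369, rows 75-173, with the green plates still in the rack. I'll zoom in on the two edges.

```bash
python3 - <<'E'
from h import *
a=cv2.imread("pics/w3.png");cv2.imwrite("pics/w3c.png",cv2.resize(a[50:185,255:395],None,fx=4.4,fy=4.4,interpolation=0))
for c in (285,320,355): print(c,a[66:84,c].tolist())
for r in (100,130,160): print(r,a[r,358:382].tolist())
w=dict(np.load("w3.npz"));S=(530.4,9.5,-7.4)
for z,p in ((46,(269,75)),(46,(369,75)),(46,(272,173.5)),(46,(366,174)),(40,(210,74)),(40,(262,74))): print(tos(back(p,z,w),S).round(1))
E
```

```text
285 [[64, 69, 77], [64, 71, 78], [63, 69, 77], [62, 68, 76], [64, 68, 76], [62, 70, 79], [61, 81, 109], [69, 117, 178], [80, 145, 230], [78, 129, 230], [70, 90, 219], [67, 76, 216], [68, 76, 216], [68, 77, 216], [67, 77, 217], [67, 75, 216], [67, 78, 217], [67, 78, 217]]
320 [[61, 66, 77], [63, 68, 77], [61, 67, 78], [60, 67, 78], [61, 66, 78], [58, 65, 76], [54, 67, 92], [61, 104, 162], [75, 142, 228], [74, 126, 229], [66, 87, 219], [66, 74, 216], [64, 73, 215], [64, 74, 216], [64, 75, 216], [63, 72, 215], [64, 74, 217], [61, 73, 215]]
355 [[57, 63, 72], [58, 63, 73], [57, 65, 73], [56, 63, 73], [57, 63, 72], [55, 62, 72], [52, 67, 89], [60, 104, 159], [75, 146, 228], [72, 138, 229], [65, 92, 219], [60, 68, 213], [63, 71, 212], [61, 70, 213], [61, 71, 212], [60, 70, 211], [62, 70, 213], [61, 71, 213]]
100 [[76, 155, 235], [73, 152, 234], [73, 153, 234], [74, 154, 235], [72, 152, 234], [72, 152, 234], [73, 153, 234], [73, 153, 235], [72, 151, 233], [66, 139, 220], [60, 112, 166], [69, 119, 153], [80, 143, 180], [85, 151, 189], [86, 151, 189], [85, 151, 189], [84, 149, 188], [87, 151,
[... 325 characters left out ...]
152, 190], [87, 153, 192], [84, 151, 191], [85, 152, 190], [84, 151, 190], [92, 155, 192], [139, 182, 207], [202, 225, 230], [222, 233, 235], [223, 234, 236], [223, 234, 236]]
160 [[73, 152, 233], [74, 152, 234], [74, 152, 234], [74, 151, 233], [71, 150, 233], [73, 151, 233], [70, 143, 226], [64, 124, 186], [71, 124, 160], [86, 150, 186], [90, 157, 195], [88, 156, 193], [88, 156, 193], [88, 156, 193], [87, 155, 192], [87, 155, 193], [90, 156, 193], [121, 173, 203], [177, 210, 223], [219, 232, 234], [223, 234, 235], [223, 233, 235], [222, 233, 235], [223, 233, 235]]
[[-25.2 105.6  46. ]]
[[ 73.8 105.7  46. ]]
[[-26.4   6.7  46. ]]
[[75.3  6.2 46. ]]
[[-85.6 107.3  40. ]]
[[-33.2 107.4  40. ]]
```

View pics/w3c.png

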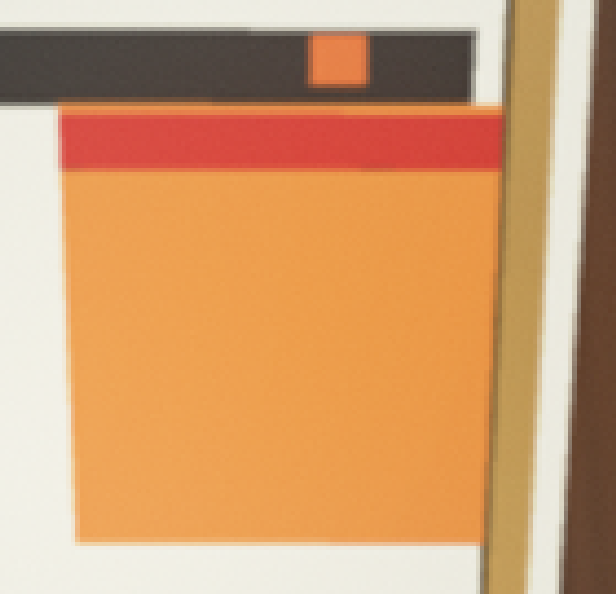

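The plate touches both edges with no gap and lies square, so I'm handing in.

```bash
python3 -c "
from station import arm
print(arm.close_job())"
```

```text
the job is handed in; nothing more can be done
None
```

I slid the amber plate off the stack and pressed it against the stop bar, then the side rail, with an estimated 4 to 5 N each. It was left square in the corner touching both, the green plates still in the rack, and the job was handed in (the interface gave no verdict).

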